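Mount the fixture plate on the workholding turntable and clamp it

ROBOT

A 6-joint arm with a two-finger parallel gripper is mounted at the origin on the work surface. World frame = base frame: x ahead of the robot, y to its left, z up, the work surface at z = 0. Lengths are in m, angles in rad, forces in N, time in s.
With the tool pointing down it reaches from about 0.275 to 0.75 m from the base axis. Payload 10.2 kg.
Tool frame: the origin (TCP) lies at the very end of the fingers, on their centre line; the grasp point (between the pads) lies 19 mm behind it; x points along the fingers, y is the direction in which the jaws open and shut, and the axes are right-handed (so a half turn about x gives the same grasp; the last joint's range is limited). The gripper opens to 88 mm and grips with 3 to 60 N. Pads are 18 mm wide; open, the fingers measure 123 mm over their backs; the gripper's body (75 mm by 187 mm) begins 45 mm behind the grasp point.
Start: joints at [-1.502, 0.313, 1.498, -0, 1.331, -0.223], TCP at [0.151, -0.503, 0.239] pointing down, gripper open.
Joint ranges: [-2.94, 2.94], [-0.97, 2.17], [0.19, 2.56], [-1.23, 4.37], [0.02, 3.11], [-2.88, 2.88]. Speed limits (rad/s): [2.39, 2.39, 3.01, 3.14, 3.14, 3.14].

INTERFACE

Orientations are given as a rotation vector (axis times angle).
In Python, from bench import env, grab_frame, camera_info, ticket gives the robot as it stands.
- The arm moves only by the shell command python3 -m crank 'ROWS'. ROWS is JSON, a list of rows, each a list of 3 entries, a list of its own where there are three numbers: the shift along the tool's x, y, z in mm, then the turn, a rotation vector about the tool's x, y, z in degrees, then the finger opening in mm, from 0 to 88.1. A call has 1 to 20 rows; each row shifts and turns the commanded pose from where the row before left it, along the tool's axes as they then stand; what a row does not reach is not made up. A row lasts 1/10 s, in which the tool goes at most 50 mm and 8.59 degrees, less where a joint would pass 70% of its speed; a pose out of reach is approached as far as the arm can. A call with a gripper value outside its range is refused whole. The fingers move at their own pace and stop on an object; the grip force is fixed at half the most. Time passes only in rows, so rows that do not move let the fingers close. It gives the time, the measured TCP pose, the force and the opening at its end, in the units of the state.
- env.sense(): the state, without advancing time (a new reading comes with each control period).
- grab_frame(name): name is "scene" or "top" or "wrist"; returns the picture (420x560x3 uint8, blue, green, red); there is no depth.
- camera_info(name): a dict with "fovy" (degrees; the focal length in pixels is half the picture's height over the tangent of half this angle, whatever the lens; pixels are square), "cx", "cy" (the principal point, pixels), "R" (3x3) and "t" (3): a world point X has camera coordinates R X + t; the wrist camera has in their place "T_tool_cam" (4x4, takes a point from camera to tool coordinates, whose origin is the TCP and whose axes are the tool frame's). Camera axes: x right, y down, z forward; pixel columns grow to the right and rows downward; lengths in m; the calibration is good to about 2 mm. A picture is of the moment at which its call begins: read the wrist's pose just before it. camera_info takes no time and is no camera call.
- ticket.sign_off(): hands the job in, once; it reports no verdict.
The state is a dict: "time_s": time; "joint_pos": joint angles; "qd": joint speeds; "effort": joint torques, N m; "ee_pos": TCP position; "tcp_rot": TCP orientation; "ft_force": force on the tool from outside, world axes, zero at the start; "wrist_torque": the same for the moment, N m; "finger_gap": opening from 0.0 (shut) to 1.0 (fully open).
Only numpy, scipy, OpenCV 4.12 (cv2) and the standard library are available. Lean on these libraries where they do the work, as an engineer would, in place of code of your own. Each camera call takes 0.05 s, during which the arm holds its last target.

TASK

Take the aluminium fixture plate off the sloping wooden stand and set it on the grey turntable, its middle bore over the spindle and its small hole over the pin, so that it lies fully home, flat on the round platter; do not let it drop. Then, once the plate is home and let go, throw the black clamp lever all the way over, and leave the cup and the tape roll where they are.

Things in the scene. Friction and masses are not known exactly. Their poses are not given: they have to be found in the camera images.
- plate: loose aluminium plate 110 (x) by 150 (y) by 10 mm, 0.5 kg; square boss 36 by 36 mm in its middle (grip it there), sides along x and y, top 50 mm above the underside. Origin mid underside, z out through the boss. 17 mm bore through plate and boss at the origin; 11 mm hole through the plate at y +45 mm. Dark stop bar, 12 mm high, across the other end (y -66 mm). Starts on the stand, z tilted 35 deg
- stand: fixed plywood stand, 150 (x) by 200 (y) mm, origin mid underside. Its sloping board (130 mm up the slope) faces its -x, rises toward +x at 35 degrees, middle 65 mm above the table; a ledge 12 mm above the slope holds the low edge. The plate lies flat on the slope, origin 3 mm below the slope's middle, y axis along the stand's y, up to 15 mm off to either side
- machine: fixed turntable housing: grey box 190 by 190 mm, top 55 mm above the table; a lower arm (80 mm wide in x, 40 mm high) reaches to y +180 mm and carries the clamp lever at y +145 mm. Origin mid underside of the box, x and y along its sides
- seat (a point): top centre of the fixed round steel platter (124 mm across, 70 mm above the table); the plate's underside rests here. z up. Spindle: 14 mm diameter, 36 mm tall from here, last 8 mm tapered. Pin: 8 mm diameter, 16 mm tall, last 5 mm tapered, at y +45 mm in this frame. A seated plate has the same origin and axes as this frame
- clamp (a joint): clamp lever angle, rad: 0 leaning 0.5 rad to the housing's -x (open), 1.0 thrown fully over, leaning 0.5 rad to the housing's +x. Its hinge lies along the housing's y, at y +145 mm, 62 mm above the table. It stays where left; about 1 N at the tip moves it
- clamp_tip (a point): centre of the black ball (26 mm diameter) on the clamp lever's free end, 80 mm from the hinge; the lever is a steel rod 10 mm in diameter. Ball centre is 132 mm above the table at either end of travel, 142 mm upright
- cup: bystander: white ceramic cup near the robot between stand and turntable, 72 mm across, 85 mm tall, origin under its middle
- tape: bystander: roll of brown tape lying flat beyond stand and turntable, 90 mm across, 30 mm high, origin under its middle
Mind the look-alikes: they are no part of the job. Leave any blue or turquoise look-alike of the plate alone.

How it is judged:
On the way, in this order (a step that is already met when the one before it is completed fails the run):
1. the plate is home on the platter over spindle and pin, and let go (z of plate in the frame of seat between -0.003 and 0.003 m and horizontal distance between plate and seat below 0.005 m and angle between the y axis of plate and the y axis of seat, either way round below 0.09 rad and angle between plate's own z axis and vertical below 0.04 rad and contact force between the fingers and plate below 0.1 N), for 0.2 s.
2. then the clamp lever is thrown over (value of joint clamp above 0.85 rad), for 0.2 s.
At the end, for the whole second after the job is handed in: The plate rests at rest on the platter over spindle and pin (underside within 3 mm of the platter, centre within 5 mm, turned within 0.09 rad, level within 0.04 rad), and the clamp lever stands beyond 0.85 rad (z of plate in the frame of seat between -0.003 and 0.003 m and horizontal distance between plate and seat below 0.005 m and angle between the y axis of plate and the y axis of seat, either way round below 0.09 rad and angle between plate's own z axis and vertical below 0.04 rad and linear speed of plate below 0.02 m/s and value of joint clamp above 0.85 rad); the robot touches nothing.
It fails at once if the plate falls freely (faster than 0.75 m/s out of the fingers, a drop of some 3 cm) (linear speed of plate above 0.75 m/s and contact force between the fingers and plate below 0.1 N).
It fails at once if the cup or the tape roll is moved more than 3 cm or tipped (distance of any of cup, tape from where it was at the start of the episode above 0.03 m or angle between any of cup, tape's own z axis and vertical above 0.5 rad).
It also fails if it takes over 59 s, if anything falls off the work surface, if the arm or the gripper's body presses on something with over 40 N, if the wrist force passes 120 N, or if a joint passes its speed limit or range.

## Working session

There is one attempt and no reset: what is moved stays moved. The work goes in short steps, Python scripts to look and compute and a shell command to move; the robot and the scene stay as the last step left them, time stands still between calls to the robot, and variables do not carry over. Pictures are saved under pics/ and viewed, and the job is handed in when it is done.

```bash
ls; mkdir -p pics; python3 - <<'E'
from bench import env, grab_frame, camera_info, ticket
import cv2
for n in ("scene","top","wrist"):
    print(n,camera_info(n))
for n in ("scene","top"):
    cv2.imwrite(f"pics/{n}0.png",grab_frame(n))
print(env.sense())
E
```

```text
pics
scene {'fovy': 44.92820706352722, 'cx': 276.5520755540178, 'cy': 212.10910630303576, 'R': array([[-0.79764162,  0.60297953,  0.01354743],
       [ 0.49738959,  0.67033617, -0.55068413],
       [-0.34113259, -0.43251023, -0.83460377]]), 't': array([ 0.31446887, -0.23632648,  1.34486601])}
top {'fovy': 47.26697308933449, 'cx': 274.63839139759915, 'cy': 206.6523460183968, 'R': array([[-2.46132711e-02, -9.99697008e-01,  2.81081198e-04],
       [-9.98123600e-01,  2.45587619e-02, -5.60905234e-02],
       [ 5.60666254e-02, -1.66112504e-03, -9.98425648e-01]]), 't': array([0.0828985 , 0.46437081, 1.15094669])}
wrist {'fovy': 61.060785083653265, 'cx': 285.09911941807735, 'cy': 205.94389081628006, 'T_tool_cam': array([[ 2.31324706e-04, -3.22565024e-01,  9.46547279e-01,
        -1.45411563e-01],
       [ 9.99999805e-01,  6.22917807e-04, -3.21095041e-05,
         3.08857324e-04],
       [-5.79263753e-04,  9.46547103e-01,  3.22565105e-01,
        -8.44955716e-02],
       [ 0.00000000e+00,  0.00000000e+00,  0.00000000e+00,
         1.00000000e+00]])}
{'time_s': 0.1, 'joint_pos': array([-1.50242975e+00,  3.13336038e-01,  1.49828764e+00,  3.27979467e-06,
        1.33099047e+00, -2.23428209e-01]), 'qd': array([-0.00152698, -0.00043417, -0.00186926,  0.00068683, -0.00110159,
        0.00141717]), 'effort': array([ 4.59110714e-03, -4.02805316e+01, -2.52643669e+01,  6.96099387e-02,
        3.41620250e-02, -5.38183804e-05]), 'ee_pos': array([ 0.15098896, -0.50261708,  0.23827564]), 'tcp_rot': array([ 2.06520671,  0.3045137 , -2.06503493]), 'ft_force': array([-1.22657699,  0.24898675,  0.03290955]), 'wrist_torque': array([ 0.0854859 ,  0.01132181, -0.01241431]), 'finger_gap': 1.002681761625409}
```

View pics/scene0.png

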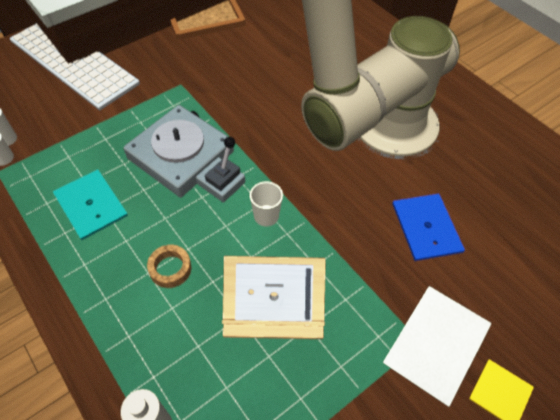

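View pics/top0.png

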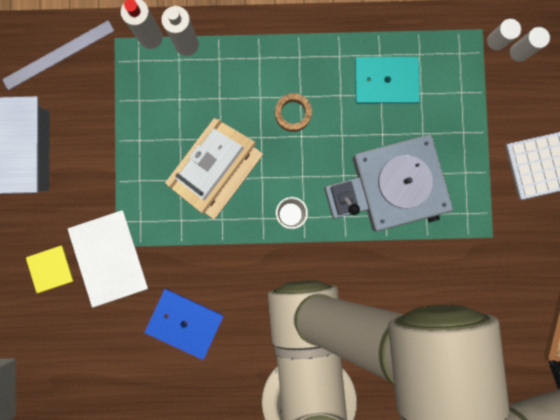

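```bash
python3 - <<'E'
import cv2
a=cv2.imread("pics/top0.png")
cv2.imwrite("pics/top0_m.png",cv2.resize(a[120:245,310:470],None,fx=5,fy=4.8*1.0416667,interpolation=cv2.INTER_CUBIC)[:600])
cv2.imwrite("pics/top0_s.png",cv2.resize(a[105:225,155:275],None,fx=5,fy=5,interpolation=cv2.INTER_CUBIC))
a=cv2.imread("pics/scene0.png")
cv2.imwrite("pics/scene0_m.png",cv2.resize(a[95:215,115:265],None,fx=5,fy=5,interpolation=cv2.INTER_CUBIC))
cv2.imwrite("pics/scene0_s.png",cv2.resize(a[245:345,210:340],None,fx=6,fy=6,interpolation=cv2.INTER_CUBIC))
E
```

```text
(no output)
```

View pics/top0_m.png

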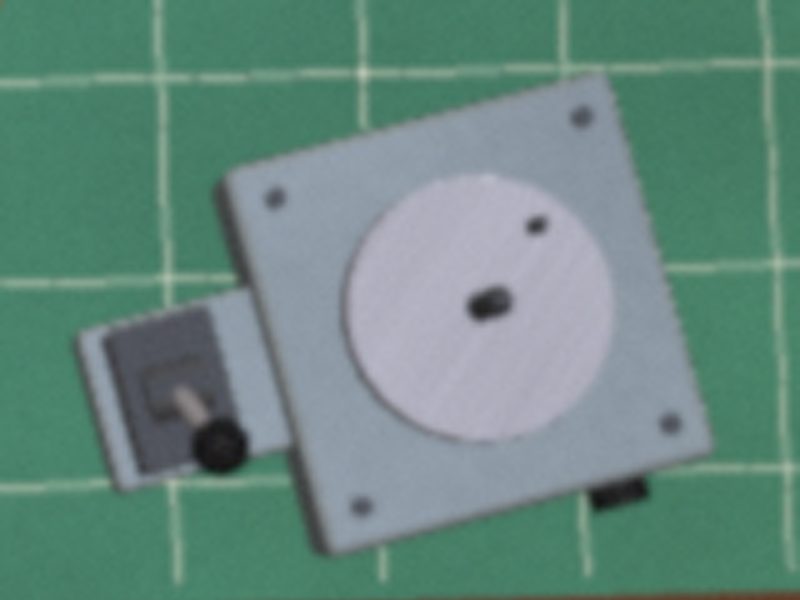

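View pics/top0_s.png

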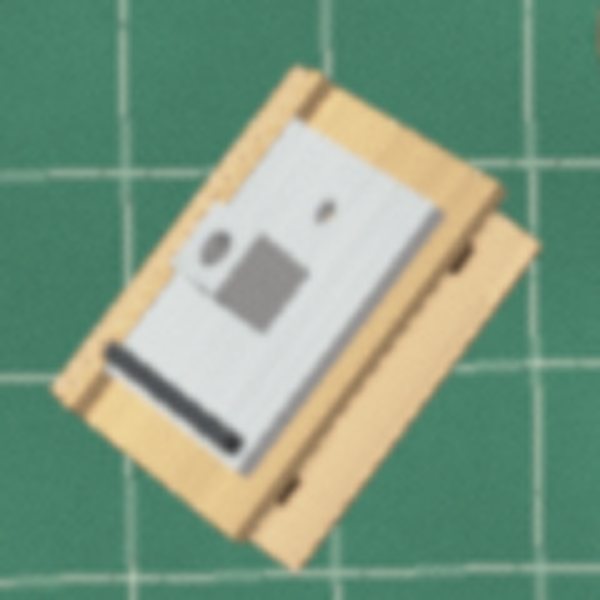

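View pics/scene0_m.png

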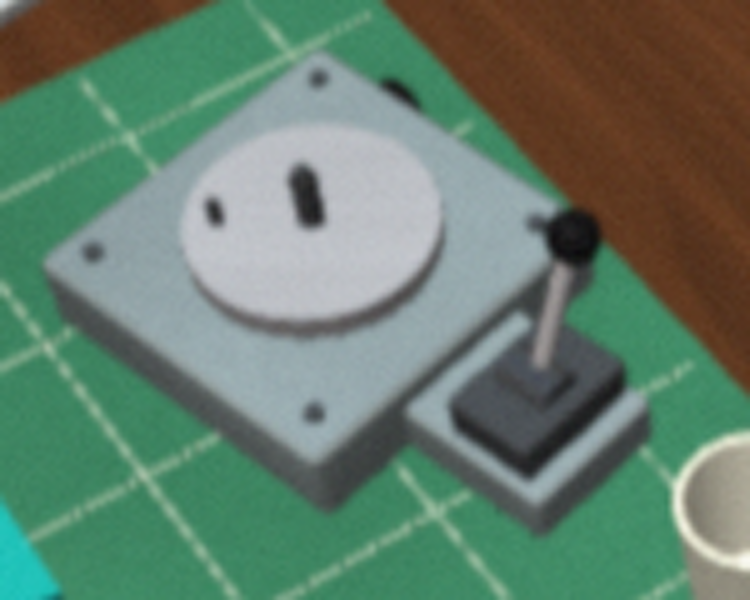

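View pics/scene0_s.png

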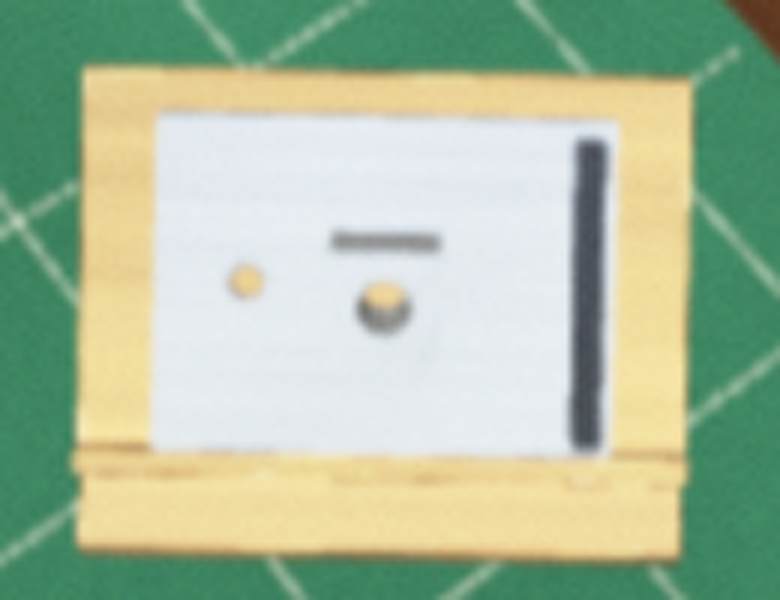

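```bash
cat > h.py <<'E'
import numpy as np
from scipy.spatial.transform import Rotation as Ro
from scipy.optimize import least_squares
from bench import env, grab_frame, camera_info, ticket
CI={n:camera_info(n) for n in("scene","top","wrist")}
def proj(n,X,Rt=None):
    c=CI[n]; f=210/np.tan(np.radians(c["fovy"]/2))
    if n=="wrist":
        p,r=Rt; T=c["T_tool_cam"]; X=(np.atleast_2d(X)-p)@r   # tool
        Y=(X-T[:3,3])@T[:3,:3]
    else: Y=np.atleast_2d(X)@c["R"].T+c["t"]
    return np.c_[c["cx"]+f*Y[:,0]/Y[:,2], c["cy"]+f*Y[:,1]/Y[:,2]]
def ee():
    s=env.sense(); return s["ee_pos"],Ro.from_rotvec(s["tcp_rot"]).as_matrix()
def Rz(a): return Ro.from_euler('z',a).as_matrix()
E
cat > fit0.py <<'E'
from h import *
tc=lambda x,y:(155+x/5-.4,105+y/5-.4)
sc=lambda x,y:(210+x/6-.42,245+y/6-.42)
P=[("top",(-55,75,10),tc(300,119)),("top",(55,75,10),tc(441,209)),("top",(-55,-75,10),tc(105,374)),
("top",(0,0,50),tc(215,249)),("top",(0,45,10),tc(325,210)),("top",(18,18,50),tc(262,235)),("top",(18,-18,50),tc(217,298)),("top",(18,18,10),tc(310,275)),("top",(18,-18,10),tc(265,332)),
("scene",(55,75,10),sc(157,112)),("scene",(55,-75,10),sc(618,122)),("scene",(0,45,10),sc(247,281)),("scene",(0,0,50),sc(384,308))]
def plate(p,tilt=np.radians(35)):
    # plate z tilts toward -x of stand : rotate about y by -35
    return np.array(p[:3]),Rz(p[3])@Ro.from_euler('y',-tilt).as_matrix()
def res(p,full=False):
    o,R=plate(p)
    return np.concatenate([proj(n,o+R@(np.array(q)/1e3))[0]-u for n,q,u in P])
s=least_squares(res,[.54,.22,.063,-2.2],loss="soft_l1")
print("plate",s.x,"z expect",.065-.003*np.sin(np.radians(35))); print(res(s.x).reshape(-1,2).round(1).tolist())
tm=lambda x,y:(310+x/5-.4,120+y/5-.4)
sm=lambda x,y:(115+x/5-.4,95+y/5-.4)
Q=[("top",(0,0,36),tm(502,297)),("top",(0,45,16),tm(540,222)),("top",(0,0,0),tm(479,307)),
("scene",(0,0,36),sm(301,172)),("scene",(0,45,16),sm(212,202)),("scene",(0,0,0),sm(312,222))]
def res2(p):
    o=np.array([p[0],p[1],p[2]]);R=Rz(p[3])
    return np.concatenate([proj(n,o+R@(np.array(q)/1e3))[0]-u for n,q,u in Q])
s2=least_squares(res2,[.5,-.22,.07,-2.2],loss="soft_l1")
print("seat",s2.x); print(res2(s2.x).reshape(-1,2).round(1).tolist())
# machine yaw from housing top corners (z .055) in top
def back(n,u,z):
    c=CI[n];f=210/np.tan(np.radians(c["fovy"]/2));d=c["R"].T@np.array([(u[0]-c["cx"])/f,(u[1]-c["cy"])/f,1]);o=-c["R"].T@c["t"]
    return o+d*(z-o[2])/d[2]
C=[back("top",tm(*u),.055) for u in[(225,178),(605,75),(713,448),(330,552)]]
C=np.array(C);print("house",C.mean(0),[np.linalg.norm(C[i]-C[i-1]).round(4) for i in range(4)],[np.degrees(np.arctan2(*(C[i]-C[i-1])[1::-1])).round(1) for i in range(4)])
print("ball top",back("top",tm(220,445),.132),"scene",back("scene",sm(573,238),.132))
print("cup",back("top",(291.5,212),.085),"tape",back("top",(293,112),.03))
print(*ee())
E
python3 fit0.py
```

```text
plate [ 0.56575226  0.21804605  0.06356918 -2.23361301] z expect 0.06327927069094687
[[-0.7, -0.2], [-0.4, -0.8], [0.4, -1.1], [0.5, -0.2], [0.4, 0.3], [0.5, -0.7], [-0.2, -0.4], [0.9, -0.3], [0.5, 0.8], [0.8, 0.0], [0.6, -0.1], [0.6, 0.2], [0.7, 0.1]]
seat [ 0.51578636 -0.23315234  0.06889903 -2.17251873]
[[-0.0, -0.0], [0.4, -0.5], [0.2, -0.3], [0.3, -0.2], [0.2, 0.1], [0.4, 0.2]]
house [ 0.5141987  -0.23137213  0.055     ] [np.float64(0.182), np.float64(0.1862), np.float64(0.1824), np.float64(0.1861)] [np.float64(13.7), np.float64(-76.2), np.float64(-166.4), np.float64(103.7)]
ball top [ 0.45111617 -0.10007411  0.132     ] scene [ 0.44960312 -0.10388438  0.132     ]
cup [0.44911006 0.03353877 0.085     ] tape [0.69327015 0.02147384 0.03      ]
[ 0.15098896 -0.50261708  0.23827564] [[-6.66033626e-05  2.87670824e-01 -9.57729342e-01]
 [ 1.01932831e-03 -9.57728827e-01 -2.87670740e-01]
 [-9.99999478e-01 -9.95400474e-04 -2.29443056e-04]]
```

```bash
cat >> h.py <<'E'
from scipy.linalg import expm,logm
def T(p,R):
    M=np.eye(4);M[:3,:3]=R;M[:3,3]=p;return M
def downR(psi): # tool pointing down, tool y heading psi(deg)
    y=np.array([np.cos(np.radians(psi)),np.sin(np.radians(psi)),0]);x=np.array([0,0,-1.]);return np.c_[x,y,np.cross(x,y)]
def plateR(yaw,tilt=np.radians(35)): return Rz(yaw)@Ro.from_euler('y',-tilt).as_matrix()
G=np.array([[0,0,1],[0,1,0],[-1,0,0.]])  # tool axes in plate frame: x=-z, y=y, z=x (columns)
def rows(T0,Tg,N):
    D=np.real(expm(logm(np.linalg.inv(T0)@Tg)/N)); 
    d=D[:3,3]*1e3; r=Ro.from_matrix(D[:3,:3]).as_rotvec(degrees=True)
    print("N",N,"shift",d.round(1).tolist(),np.linalg.norm(d).round(1),"turn",r.round(2).tolist(),np.linalg.norm(r).round(2))
    M=T0.copy();path=[]
    for i in range(N): M=M@D;path.append(M[:3,3].round(3).tolist())
    print(path[::max(1,N//5)])
E
sed -i 's/^G=.*/G=np.array([[0,0,1],[0,1,0],[-1,0,0.]])/' h.py
python3 - <<'E'
from h import *
T0=T(*ee())
R=Rz(-2.1725)@G;print(R)
rows(T0,T([.516,-.233,.26],R),14)
E
```

```text
[[ 0.          0.82437245 -0.56604776]
 [ 0.         -0.56604776 -0.82437245]
 [-1.          0.          0.        ]]
N 14 shift [-1.5, -1.0, -33.0] 33.1 turn [-2.77, -0.0, 0.0] 2.77
[[0.182, -0.492, 0.24], [0.243, -0.467, 0.243], [0.302, -0.436, 0.246], [0.357, -0.399, 0.249], [0.408, -0.357, 0.252], [0.455, -0.311, 0.255], [0.497, -0.26, 0.258]]
```

```bash
python3 -m crank '[[[-1.5,-1,-33],[-2.77,0,0],60],[[-1.5,-1,-33],[-2.77,0,0],60],[[-1.5,-1,-33],[-2.77,0,0],60],[[-1.5,-1,-33],[-2.77,0,0],60],[[-1.5,-1,-33],[-2.77,0,0],60],[[-1.5,-1,-33],[-2.77,0,0],60],[[-1.5,-1,-33],[-2.77,0,0],60],[[-1.5,-1,-33],[-2.77,0,0],60],[[-1.5,-1,-33],[-2.77,0,0],60],[[-1.5,-1,-33],[-2.77,0,0],60],[[-1.5,-1,-33],[-2.77,0,0],60],[[-1.5,-1,-33],[-2.77,0,0],60],[[-1.5,-1,-33],[-2.77,0,0],60],[[-1.5,-1,-33],[-2.77,0,0],60],[[0,0,0],[0,0,0],60],[[0,0,0],[0,0,0],60]]'
python3 - <<'E'
from h import *
import cv2,json
p,R=ee();print(p,R.round(4).tolist(),env.sense()["joint_pos"].round(3))
a=grab_frame("wrist");cv2.imwrite("pics/w1.png",a)
np.savez("w1.npz",p=p,R=R)
print(proj("wrist",[[.516,-.233,.069],[.516,-.233,.105]],(p,R)))
E
```

```text
time_s: 1.7
ee_pos: [0.5157, -0.2332, 0.2593]
tcp_rot: [1.637, 0.862, -1.638]
ft_force: [-0.3, -1.8, -0.8]
finger_gap: 0.681
[ 0.51569731 -0.23315147  0.25934869] [[-0.0007, 0.8244, -0.566], [0.0002, -0.566, -0.8244], [-1.0, -0.0007, 0.0003]] [-0.631  0.391  1.334 -0.     1.417 -0.03 ]
[[285.01038456 176.16911204]
 [284.97146412 186.2154972 ]]
```

View pics/w1.png

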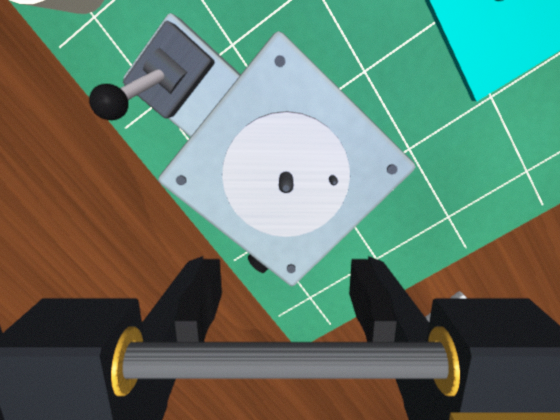

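```bash
python3 - <<'E'
import cv2
a=cv2.imread("pics/w1.png")
cv2.imwrite("pics/w1z.png",cv2.resize(a[100:250,210:410],None,fx=4,fy=4,interpolation=cv2.INTER_CUBIC))
cv2.imwrite("pics/w1l.png",cv2.resize(a[0:140,60:250],None,fx=4,fy=4,interpolation=cv2.INTER_CUBIC))
E
```

```text
(no output)
```

View pics/w1z.png

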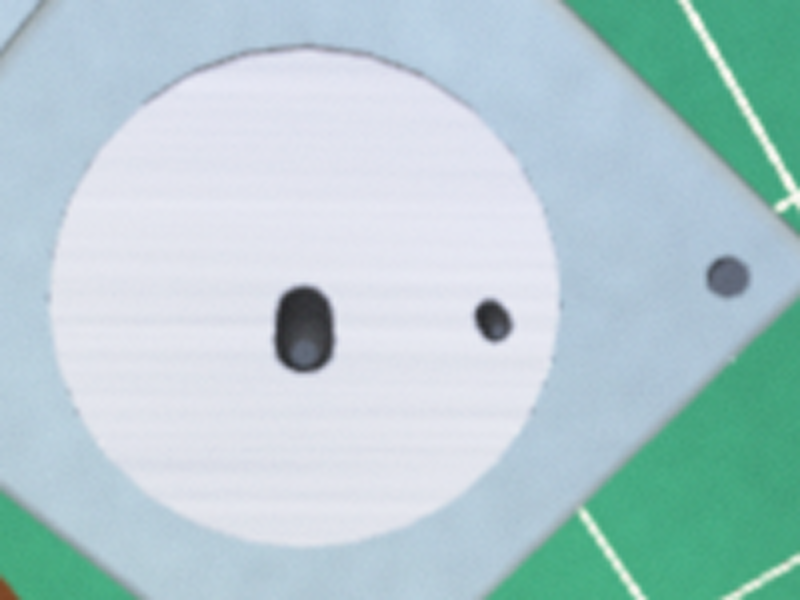

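View pics/w1l.png

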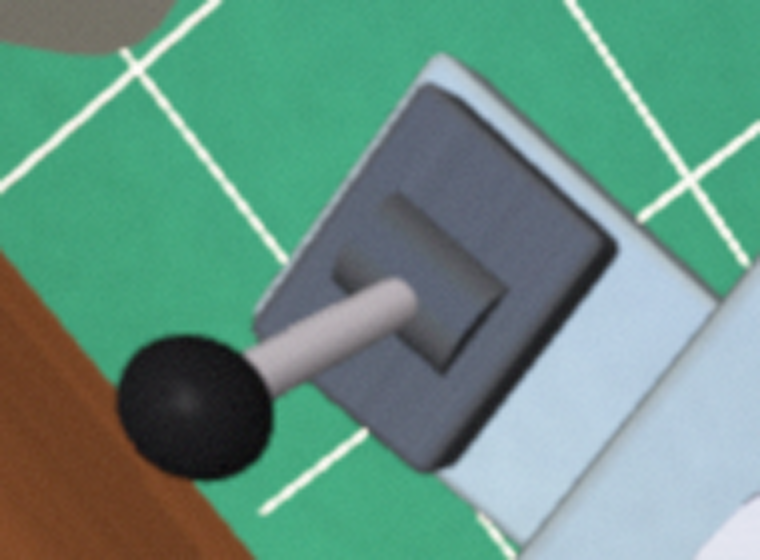

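```bash
cat > fit1.py <<'E'
from h import *
d=np.load("w1.npz");Rt=(d["p"],d["R"])
tm=lambda x,y:np.array((210+x/4-.375,100+y/4-.375))
th=np.linspace(0,2*np.pi,361)
circ=np.c_[.062*np.cos(th),.062*np.sin(th),0*th]
def model(p):
    o=np.array([p[0],p[1],.07]);R=Rz(p[2])
    e=proj("wrist",o+circ,Rt)
    k=proj("wrist",o+np.array([[0,0,0],[0,0,.036]])@R.T,Rt)
    b=proj("wrist",o+(np.c_[.007*np.cos(th),.007*np.sin(th),0*th]),Rt)
    pn=proj("wrist",o+np.array([[0,.045,.0],[0,.045,.016]])@R.T,Rt)
    return e,k,b,pn
def res(p):
    e,k,b,pn=model(p)
    return np.array([e[:,0].min()-tm(50,0)[0],e[:,0].max()-tm(561,0)[0],e[:,1].min()-tm(0,45)[1],e[:,1].max()-tm(0,548)[1],
      *(k[1]-tm(304.5,351)),b[:,1].min()-tm(0,286)[1],*(pn[1]-tm(496,327)),pn[0,0]-tm(487,0)[0]])
s=least_squares(res,[.516,-.233,-2.17]);print(s.x,np.degrees(s.x[2]));print(res(s.x).round(2))
E
python3 fit1.py
```

```text
[ 0.51576532 -0.23416478 -2.1635869 ] -123.9643979664289
[-0.86 -0.14  0.46 -0.19 -0.25  0.36 -0.69  0.57  0.04  0.67]
```

```bash
python3 - <<'E'
from h import *
T0=T(*ee())
R1=Rz(np.radians(-128))@G
T1=T([.55,.13,.27],R1)
rows(T0,T1,12)
o=np.array([.5658,.218,.0633]);R2=plateR(np.radians(-128))
T2=T(o+R2@[0,0,.105],R2@G)
rows(T1,T2,7)
E
```

```text
N 12 shift [-0.9, -15.5, -26.2] 30.5 turn [0.29, 0.0, 0.0] 0.29
[[0.517, -0.203, 0.26], [0.522, -0.143, 0.262], [0.527, -0.082, 0.264], [0.533, -0.021, 0.266], [0.539, 0.039, 0.267], [0.546, 0.1, 0.269]]
N 7 shift [11.7, -6.0, -24.0] 27.4 turn [0.0, -5.0, 0.0] 5.0
[[0.56, 0.153, 0.258], [0.57, 0.174, 0.245], [0.578, 0.195, 0.229], [0.586, 0.215, 0.211], [0.593, 0.233, 0.192], [0.598, 0.25, 0.171], [0.603, 0.265, 0.149]]
```

```bash
python3 -m crank '[[[-0.9,-15.5,-26],[0.3,0,0],60],[[-0.9,-15.5,-26],[0.3,0,0],60],[[-0.9,-15.5,-26],[0.3,0,0],60],[[-0.9,-15.5,-26],[0.3,0,0],60],[[-0.9,-15.5,-26],[0.3,0,0],60],[[-0.9,-15.5,-26],[0.3,0,0],60],[[-0.9,-15.5,-26],[0.3,0,0],60],[[-0.9,-15.5,-26],[0.3,0,0],60],[[-0.9,-15.5,-26],[0.3,0,0],60],[[-0.9,-15.5,-26],[0.3,0,0],60],[[-0.9,-15.5,-26],[0.3,0,0],60],[[-0.9,-15.5,-26],[0.3,0,0],60],[[11.7,-6,-24],[0,-5,0],60],[[11.7,-6,-24],[0,-5,0],60],[[11.7,-6,-24],[0,-5,0],60],[[11.7,-6,-24],[0,-5,0],60],[[11.7,-6,-24],[0,-5,0],60],[[11.7,-6,-24],[0,-5,0],60],[[11.7,-6,-24],[0,-5,0],60],[[0,0,0],[0,0,0],60]]'
python3 - <<'E'
from h import *
import cv2,json
p,R=ee();print(p,env.sense()["joint_pos"].round(3))
o=np.array([.5658,.218,.0633]);R2=plateR(np.radians(-128))
T2=T(o+R2@[0,0,.105],R2@G)
rows(T(p,R),T2,1)
a=grab_frame("wrist");cv2.imwrite("pics/w2.png",a)
np.savez("w2.npz",p=p,R=R)
E
```

```text
time_s: 3.75
ee_pos: [0.6012, 0.2638, 0.1404]
tcp_rot: [1.039, 0.516, -2.037]
ft_force: [0.5, -0.0, -1.2]
finger_gap: 0.681
[0.60118665 0.2638315  0.14038439] [ 0.351  1.073  0.574 -0.343  2.022  0.946]
N 1 shift [-8.6, 0.3, 3.3] 9.2 turn [0.21, 0.75, 0.4] 0.88
[[0.603, 0.265, 0.149]]
```

View pics/w2.png

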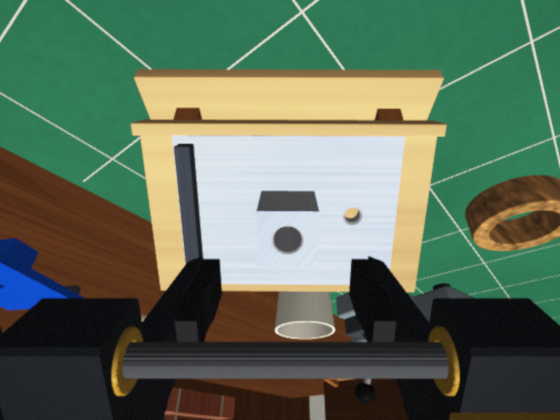

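```bash
python3 - <<'E'
import cv2
a=cv2.imread("pics/w2.png")
cv2.imwrite("pics/w2z.png",cv2.resize(a[120:300,160:420],None,fx=3,fy=3,interpolation=cv2.INTER_CUBIC))
from h import *
p,R=ee();print(p)
E
```

```text
[0.60203931 0.2629176  0.1448868 ]
```

View pics/w2z.png

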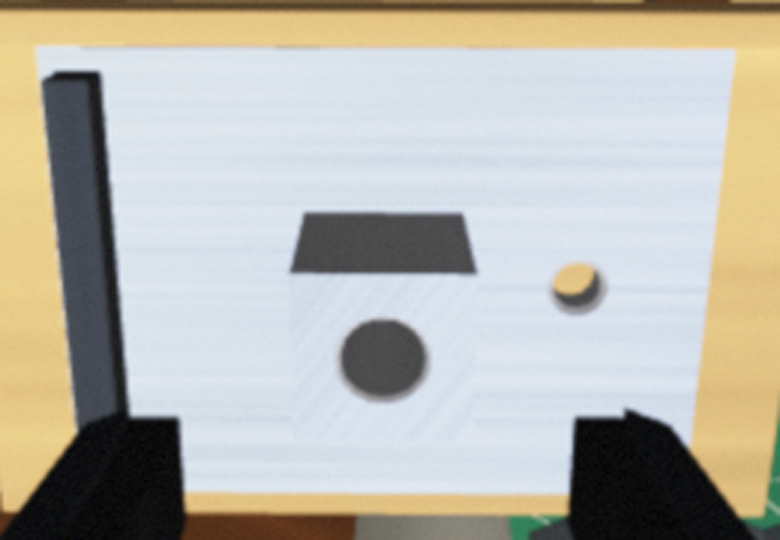

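```bash
cat > fit2.py <<'E'
from h import *
d=np.load("w2.npz");Rt=(d["p"],d["R"])
u=lambda x,y:np.array((160+x/3-.33,120+y/3-.33))
P=[((-55,75,10),u(735,49)),((0,45,10),u(578,287)),((0,0,50),u(383,359)),((-18,-18,50),u(291,273)),((-18,18,50),u(477,273)),((-18,-18,10),u(304,213)),((-18,18,10),u(464,213)),((18,-18,50),u(291,440)),((18,18,50),u(474,438))]
E=[((55,10),493)]
def res(p,w=1):
    o=np.array(p[:3]);R=Ro.from_euler('y',0).as_matrix();R=plateR(p[3],p[4])
    r=[proj("wrist",o+R@(np.array(q)/1e3),Rt)[0]-v for q,v in P]
    e=proj("wrist",o+R@np.array([.055,0,.01]),Rt)[0][1]-u(0,493)[1]
    return np.r_[np.concatenate(r),e,3000*(p[2]-.0633)*.3,200*(p[4]-np.radians(35))]
s=least_squares(res,[.566,.218,.0633,-2.233,.61],loss="soft_l1");print(s.x,np.degrees(s.x[3:]));print(res(s.x).round(1))
p,R=ee();print(p)
o=np.array([.5658,.218,.0633]);R2=plateR(np.radians(-128))
print("diff in plate frame mm",R2.T@(s.x[:3]-o)*1e3)
E
python3 fit2.py
```

```text
[ 0.56706988  0.21769746  0.0625612  -2.23274263  0.61222689] [-127.92672918   35.07801704]
[ 0.1 -0.3 -0.   0.1  0.1  0.1 -0.6 -0.1  0.4  0.3  0.1 -0.5 -0.2 -0.2
  0.9 -0.  -0.7  1.  -0.  -0.7  0.3]
[0.60203931 0.2629176  0.1448868 ]
diff in plate frame mm [-0.86889785  1.18693528 -0.29350535]
```

```bash
python3 -m crank '[[[0,0,0],[0,0,0],60],[[0,0,0],[0,0,0],60]]'
python3 - <<'E'
from h import *
p,R=ee()
o=np.array([.5667,.2178,.0630]);R2=plateR(np.radians(-127.95))
rows(T(p,R),T(o+R2@[0,0,.105],R2@G),1)
rows(T(p,R),T(o+R2@[0,0,.06],R2@G),4)
rows(T(p,R),T(o+R2@[0,0,.015],R2@G),9)
E
```

```text
time_s: 4.0
ee_pos: [0.6031, 0.2623, 0.1533]
tcp_rot: [1.063, 0.513, -2.027]
ft_force: [0.3, 0.2, 0.7]
finger_gap: 0.68
N 1 shift [2.0, -1.4, -4.7] 5.3 turn [-0.31, -0.29, 0.01] 0.42
[[0.604, 0.265, 0.149]]
N 4 shift [11.7, -0.3, -1.1] 11.8 turn [-0.08, -0.07, 0.0] 0.11
[[0.599, 0.258, 0.143], [0.595, 0.254, 0.133], [0.592, 0.249, 0.122], [0.588, 0.245, 0.112]]
N 9 shift [10.2, -0.1, -0.5] 10.2 turn [-0.03, -0.03, 0.0] 0.05
[[0.6, 0.258, 0.145], [0.596, 0.254, 0.136], [0.593, 0.25, 0.127], [0.589, 0.246, 0.119], [0.586, 0.241, 0.11], [0.582, 0.237, 0.101], [0.579, 0.233, 0.093], [0.575, 0.229, 0.084], [0.572, 0.225, 0.075]]
```

```bash
python3 -m crank '[[[10,-0.5,-1.5],[-0.1,-0.1,0],60],[[10,-0.5,-1.5],[-0.1,-0.1,0],60],[[10,-0.4,-1],[-0.1,-0.1,0],60],[[10,0,-0.7],[0,0,0],60],[[0,0,0],[0,0,0],60],[[0,0,0],[0,0,0],60],[[0,0,0],[0,0,0],60]]'
cat > g.py <<'E'
from h import *
p,R=ee()
o=np.array([.5667,.2178,.0630]);R2=plateR(np.radians(-127.95))
M=np.linalg.inv(T(o,R2))@T(p,R)
print("TCP in plate mm",M[:3,3]*1e3,"rot err deg",Ro.from_matrix(G.T@M[:3,:3]).as_rotvec(degrees=True).round(2), env.sense()["qd"].round(3),env.sense()["time_s"])
E
python3 g.py
```

```text
time_s: 4.7
ee_pos: [0.5898, 0.2492, 0.116]
tcp_rot: [1.051, 0.516, -2.027]
ft_force: [0.7, -0.8, 0.6]
finger_gap: 0.677
TCP in plate mm [-1.54765219 -1.09577626 65.79267106] rot err deg [-0.11 -0.17 -0.03] [ 0.002  0.013  0.001 -0.002 -0.002  0.001] 4.7
```

```bash
python3 -m crank '[[[8,0.3,0.4],[0.1,0.1,0],60],[[8,0.3,0.4],[0,0.1,0],60],[[8,0.3,0.4],[0,0,0],60],[[8,0.2,0.3],[0,0,0],60],[[8,0,0],[0,0,0],60],[[6,0,0],[0,0,0],60],[[4,0,0],[0,0,0],60],[[0,0,0],[0,0,0],60],[[0,0,0],[0,0,0],60],[[0,0,0],[0,0,0],60]]'
python3 g.py
```

```text
time_s: 5.7
ee_pos: [0.5719, 0.2251, 0.0746]
tcp_rot: [1.053, 0.516, -2.028]
ft_force: [0.0, -0.1, -0.8]
finger_gap: 0.678
TCP in plate mm [-0.67981948 -0.43555951 14.68401287] rot err deg [-0.07 -0.07 -0.07] [ 0.     0.001 -0.     0.    -0.001 -0.   ] 5.7
```

Well placed. Close on the boss.

```bash
python3 -m crank '[[[0,0,0],[0,0,0],30],[[0,0,0],[0,0,0],30],[[0,0,0],[0,0,0],30],[[0,0,0],[0,0,0],30],[[0,0,0],[0,0,0],30],[[0,0,0],[0,0,0],30],[[0,0,0],[0,0,0],30],[[0,0,0],[0,0,0],30]]'
python3 g.py
```

```text
time_s: 6.5
ee_pos: [0.5718, 0.225, 0.0744]
tcp_rot: [1.053, 0.516, -2.028]
ft_force: [-0.1, 0.2, -0.8]
finger_gap: 0.407
TCP in plate mm [-0.65732308 -0.4363094  14.39970599] rot err deg [-0.07 -0.09 -0.08] [ 0.001 -0.001  0.     0.001  0.002  0.   ] 6.5
```

```bash
python3 -m crank '[[[-4,0,0],[0,0,0],20],[[-8,0,0],[0,0,0],20],[[-10,0,0],[0,0,0],20],[[-10,0,0],[0,0,0],20],[[-10,0,0],[0,0,0],20],[[-8,0,0],[0,0,0],20],[[-4,0,0],[0,0,0],20],[[0,0,0],[0,0,0],20],[[0,0,0],[0,0,0],20],[[0,0,0],[0,0,0],20]]'
python3 g.py
python3 - <<'E'
from h import *
import cv2
p,R=ee();np.savez("w3.npz",p=p,R=R)
cv2.imwrite("pics/w3.png",grab_frame("wrist"))
print(env.sense()["ft_force"],env.sense()["joint_pos"].round(3))
E
```

```text
time_s: 7.5
ee_pos: [0.5907, 0.2493, 0.1181]
tcp_rot: [1.051, 0.517, -2.029]
ft_force: [-0.4, -0.6, -6.1]
finger_gap: 0.404
TCP in plate mm [-0.81775761 -0.46859204 67.83385526] rot err deg [-0.09 -0.14 -0.11] [-0.001 -0.001 -0.001 -0.002  0.    -0.   ] 7.5
[ 0.71148635 -0.26781421 -6.02645325] [ 0.338  1.027  0.719 -0.335  1.913  0.97 ]
```

View pics/w3.png

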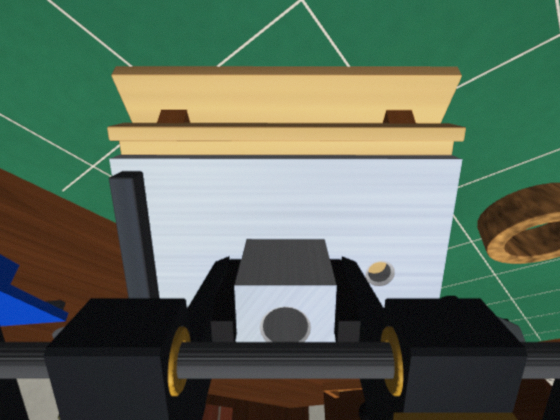

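```bash
python3 - <<'E'
import cv2
a=cv2.imread("pics/w3.png")
cv2.imwrite("pics/w3z.png",cv2.resize(a[145:345,100:470],None,fx=2.16,fy=3,interpolation=cv2.INTER_CUBIC))
cv2.imwrite("pics/w3y.png",cv2.resize(a[225:350,210:410],None,fx=4,fy=4,interpolation=cv2.INTER_CUBIC))
E
```

```text
(no output)
```

View pics/w3z.png

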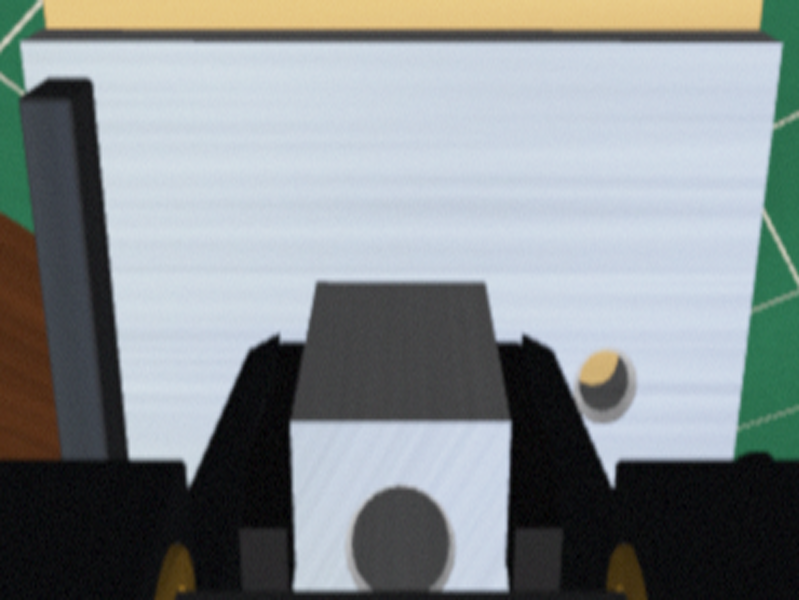

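View pics/w3y.png

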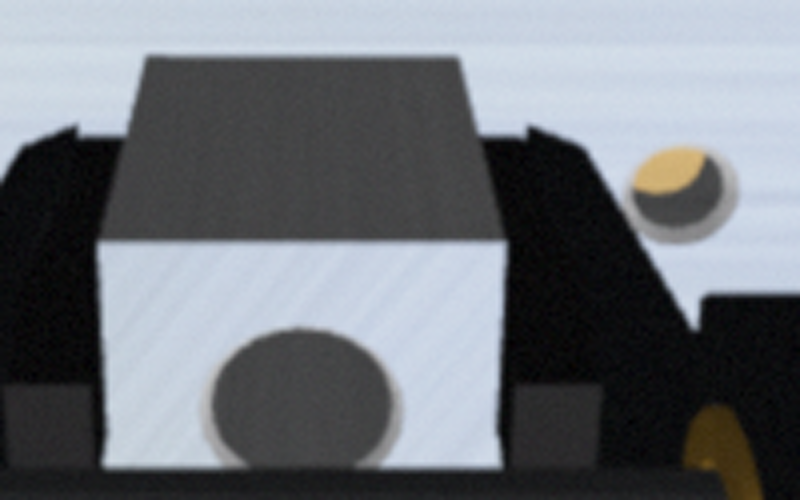

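```bash
cat > fit3.py <<'E'
from h import *
a=lambda x,y:np.array((100+x/2.16-.27,145+y/3-.33)); b=lambda x,y:np.array((210+x/4-.375,225+y/4-.375))
P=[((-55,-75,10),a(21,41)),((-55,75,10),a(782,42)),((0,45,10),b(683,194)),((-18,-18,50),b(98,241)),((-18,18,50),b(507,241)),((-18,-18,10),b(147,57)),((-18,18,10),b(458,57))]
I=(np.zeros(3),np.eye(3))
def pose(p): # plate in tool
    R=G.T@Ro.from_rotvec(p[3:]).as_matrix(); return -G.T@np.array(p[:3]),R
def res(p):
    o,R=pose(p)
    r=[proj("wrist",o+R@(np.array(q)/1e3),I)[0]-v for q,v in P]
    return np.r_[np.concatenate(r),proj("wrist",o+R@[0,0,.05],I)[0][0]-b(302,0)[0]]
s=least_squares(res,[0,0,.0144,0,0,0]);print("TCP in plate mm",s.x[:3]*1e3,"rot deg",np.degrees(s.x[3:]));print(res(s.x).round(1))
J=s.jac;print("sd/px",np.sqrt(np.diag(np.linalg.inv(J.T@J)))*np.r_[1e3,1e3,1e3,57,57,57])
E
python3 fit3.py
```

```text
TCP in plate mm [-0.24727298 -0.58331454 14.30941832] rot deg [ 0.14617375 -0.10362557  0.03252372]
[-0.1  0.3  0.1  0.1 -0.2  0.3  0.  -0.1 -0.1 -0.  -0.2 -0.4  0.5 -0.3
  0.1]
sd/px [0.26933502 0.21116241 0.67579384 0.29742111 0.55233548 0.22818063]
```

```bash
python3 - <<'E'
from h import *
T0=T(*ee())
R1=Rz(np.radians(-128))@G
T1=T([.565,.215,.23],R1)
rows(T0,T1,10)
yaw=np.radians(-124.2)
T2=T(np.array([.5158,-.2341,.19])+Rz(yaw)@[-.0003,-.0005,0],Rz(yaw)@G)
rows(T1,T2,16)
E
```

```text
N 10 shift [-9.3, 0.1, 7.9] 12.2 turn [0.01, 3.51, 0.01] 3.51
[[0.59, 0.248, 0.13], [0.588, 0.245, 0.154], [0.583, 0.239, 0.177], [0.577, 0.231, 0.2], [0.569, 0.221, 0.22]]
N 16 shift [2.5, 14.1, 24.4] 28.3 turn [-0.24, 0.0, 0.0] 0.24
[[0.561, 0.187, 0.228], [0.55, 0.103, 0.22], [0.54, 0.019, 0.212], [0.531, -0.065, 0.205], [0.523, -0.149, 0.197], [0.516, -0.234, 0.19]]
```

```bash
python3 -m crank '[[[-6,0,2],[0,0.9,0],20],[[-9.3,0,7.9],[0,3.5,0],20],[[-9.3,0,7.9],[0,3.5,0],20],[[-9.3,0,7.9],[0,3.5,0],20],[[-9.3,0,7.9],[0,3.5,0],20],[[-9.3,0,7.9],[0,3.5,0],20],[[-9.3,0,7.9],[0,3.5,0],20],[[-9.3,0,7.9],[0,3.5,0],20],[[-9.3,0,7.9],[0,3.5,0],20],[[-9.3,0,7.9],[0,3.5,0],20],[[-7,0,5],[0,2.6,0],20],[[0,0,0],[0,0,0],20],[[0,0,0],[0,0,0],20]]'
python3 - <<'E'
from h import *
T0=T(*ee());print(env.sense()["ft_force"],env.sense()["joint_pos"].round(3))
yaw=np.radians(-124.2)
T2=T(np.array([.5158,-.2341,.19])+Rz(yaw)@[-.0003,-.0005,0],Rz(yaw)@G)
rows(T0,T2,16)
E
```

```text
time_s: 8.85
ee_pos: [0.5661, 0.2174, 0.2339]
tcp_rot: [1.675, 0.82, -1.682]
ft_force: [-0.1, 0.7, -6.7]
finger_gap: 0.409
[-0.14335976  0.67686744 -6.65512539] [ 1.740e-01  5.000e-01  1.238e+00 -1.000e-03  1.407e+00  8.360e-01]
N 16 shift [2.8, 14.1, 24.6] 28.5 turn [-0.23, 0.01, 0.01] 0.23
[[0.562, 0.189, 0.231], [0.551, 0.105, 0.223], [0.54, 0.021, 0.215], [0.531, -0.064, 0.207], [0.523, -0.149, 0.198], [0.516, -0.234, 0.19]]
```

```bash
python3 -m crank '[[[1,7,12],[-0.1,0,0],20],[[2.8,14.1,24.6],[-0.23,0,0],20],[[2.8,14.1,24.6],[-0.23,0,0],20],[[2.8,14.1,24.6],[-0.23,0,0],20],[[2.8,14.1,24.6],[-0.23,0,0],20],[[2.8,14.1,24.6],[-0.23,0,0],20],[[2.8,14.1,24.6],[-0.23,0,0],20],[[2.8,14.1,24.6],[-0.23,0,0],20],[[2.8,14.1,24.6],[-0.23,0,0],20],[[2.8,14.1,24.6],[-0.23,0,0],20],[[2.8,14.1,24.6],[-0.23,0,0],20],[[2.8,14.1,24.6],[-0.23,0,0],20],[[2.8,14.1,24.6],[-0.23,0,0],20],[[2.8,14.1,24.6],[-0.23,0,0],20],[[2.8,14.1,24.6],[-0.23,0,0],20],[[2.8,14.1,24.6],[-0.23,0,0],20],[[1.4,7,12],[-0.1,0,0],20],[[0,0,0],[0,0,0],20],[[0,0,0],[0,0,0],20],[[0,0,0],[0,0,0],20]]'
cat > pl.py <<'E'
from h import *
p,R=ee()
yaw=np.radians(-124.2); S=T(np.array([.5158,-.2341,.07]),Rz(yaw))
B=np.eye(4);B[:3,:3]=G;B[:3,3]=[-.0003,-.0005,.0143]   # tool in plate
Pl=T(p,R)@np.linalg.inv(B); M=np.linalg.inv(S)@Pl
print("plate in seat mm",(M[:3,3]*1e3).round(2),"rot deg",Ro.from_matrix(M[:3,:3]).as_rotvec(degrees=True).round(2))
rows(T(p,R),S@B,1); s=env.sense();print(s["ft_force"].round(1),s["wrist_torque"].round(2),s["finger_gap"],s["qd"].round(3),s["time_s"])
E
python3 pl.py
```

```text
time_s: 10.85
ee_pos: [0.516, -0.2316, 0.1895]
tcp_rot: [1.632, 0.866, -1.637]
ft_force: [-0.2, 0.1, -5.7]
finger_gap: 0.408
plate in seat mm [ -1.85  -0.72 105.18] rot deg [-0.14 -0.08 -0.03]
N 1 shift [105.2, 1.0, 1.7] 105.2 turn [-0.03, 0.08, 0.14] 0.17
[[0.516, -0.234, 0.084]]
[-0.2  0.1 -5.7] [-0.03 -0.08  0.03] 0.4083852945072135 [ 0.003 -0.003  0.001 -0.001 -0.003 -0.001] 10.85
```

```bash
python3 -m crank '[[[5,0.2,0.3],[0,0.1,0.1],20],[[10,0.2,0.3],[0,0,0],20],[[10,0.2,0.3],[0,0,0],20],[[10,0.2,0.3],[0,0,0],20],[[10,0.2,0.3],[0,0,0],20],[[10,0,0.2],[0,0,0],20],[[5,0,0],[0,0,0],20],[[0,0,0],[0,0,0],20],[[0,0,0],[0,0,0],20],[[0,0,0],[0,0,0],20]]'
python3 pl.py
python3 - <<'E'
from h import *
import cv2
p,R=ee();np.savez("w4.npz",p=p,R=R)
w=grab_frame("wrist");s=grab_frame("scene");t=grab_frame("top")
cv2.imwrite("pics/w4.png",w);cv2.imwrite("pics/s4.png",s);cv2.imwrite("pics/t4.png",t)
c=lambda a,f:cv2.resize(a,(400,300),interpolation=cv2.INTER_CUBIC)
cv2.imwrite("pics/m4.png",np.vstack([np.hstack([c(s[85:205,115:275],0),c(t[120:240,330:490],0)]),np.hstack([c(w[140:350,100:380],0),c(w[225:315,340:460],0)])]))
E
```

```text
time_s: 11.85
ee_pos: [0.516, -0.2348, 0.13]
tcp_rot: [1.635, 0.863, -1.634]
ft_force: [-0.6, -0.8, -5.9]
finger_gap: 0.406
plate in seat mm [ 0.75  1.01 45.67] rot deg [ 0.04  0.01 -0.08]
N 1 shift [45.7, -1.0, -0.7] 45.7 turn [-0.08, -0.01, -0.04] 0.09
[[0.516, -0.234, 0.084]]
[-0.6 -0.8 -5.9] [-0.05 -0.09 -0.02] 0.40552485885059475 [-0.     0.     0.001  0.001 -0.002  0.001] 11.85
```

View pics/m4.png

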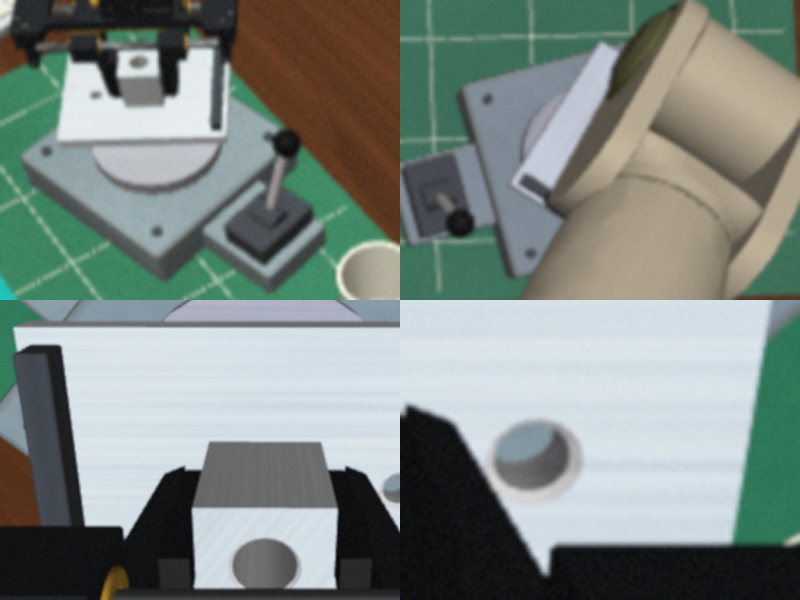

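```bash
python3 -m crank '[[[2,-0.5,-0.4],[0,0,0],20],[[2,-0.5,-0.3],[0,0,0],20],[[0,0,0],[0,0,0],20],[[0,0,0],[0,0,0],20],[[0,0,0],[0,0,0],20],[[0,0,0],[0,0,0],20]]'
python3 pl.py
```

```text
time_s: 12.6
ee_pos: [0.5153, -0.2335, 0.1255]
tcp_rot: [1.635, 0.864, -1.635]
ft_force: [-0.3, 0.1, -6.0]
finger_gap: 0.405
plate in seat mm [ 0.07 -0.2  41.22] rot deg [-0.01  0.01 -0.09]
N 1 shift [41.2, 0.2, -0.1] 41.2 turn [-0.09, -0.01, 0.01] 0.09
[[0.516, -0.234, 0.084]]
[-0.3  0.1 -6. ] [-0.06 -0.07  0.05] 0.4047290432259206 [ 0.    -0.002 -0.001  0.001 -0.    -0.001] 12.6
```

Aligned to 0.2 mm by measurement; descend over the spindle in small steps.

```bash
python3 -m crank '[[[3,0.1,0],[0,0,0],20],[[3,0.1,0],[0,0,0],20],[[3,0,0],[0,0,0],20],[[3,0,0],[0,0,0],20],[[0,0,0],[0,0,0],20],[[0,0,0],[0,0,0],20]]'
python3 pl.py
```

```text
time_s: 13.2
ee_pos: [0.5155, -0.2336, 0.1134]
tcp_rot: [1.635, 0.865, -1.635]
ft_force: [-0.5, 0.5, -6.4]
finger_gap: 0.407
plate in seat mm [ 0.04 -0.09 29.1 ] rot deg [-0.03  0.01 -0.09]
N 1 shift [29.1, 0.1, -0.0] 29.1 turn [-0.09, -0.01, 0.03] 0.09
[[0.516, -0.234, 0.084]]
[-0.5  0.5 -6.4] [-0.07 -0.11 -0.05] 0.4066240344948172 [-0.    -0.003 -0.004  0.001  0.001  0.001] 13.2
```

Spindle entered without contact force. On to just above the pin (16 mm).

```bash
python3 -m crank '[[[3,0,0],[0,0,0],20],[[3,0,0],[0,0,0],20],[[3,0,0],[0,0,0],20],[[2,0,0],[0,0,0],20],[[0,0,0],[0,0,0],20],[[0,0,0],[0,0,0],20]]'
python3 pl.py
python3 - <<'E'
from h import *
import cv2
w=grab_frame("wrist")
cv2.imwrite("pics/m5.png",cv2.resize(w[225:315,340:460],(800,600),interpolation=cv2.INTER_CUBIC))
E
```

```text
time_s: 13.8
ee_pos: [0.5155, -0.2336, 0.1025]
tcp_rot: [1.635, 0.864, -1.635]
ft_force: [0.6, 0.6, -6.3]
finger_gap: 0.404
plate in seat mm [ 0.04 -0.05 18.17] rot deg [-0.02  0.01 -0.09]
N 1 shift [18.2, 0.0, -0.0] 18.2 turn [-0.09, -0.01, 0.02] 0.09
[[0.516, -0.234, 0.084]]
[ 0.6  0.6 -6.3] [-0.09 -0.09  0.02] 0.40386313571349836 [-0.001 -0.004 -0.001 -0.     0.002  0.   ] 13.8
```

View pics/m5.png

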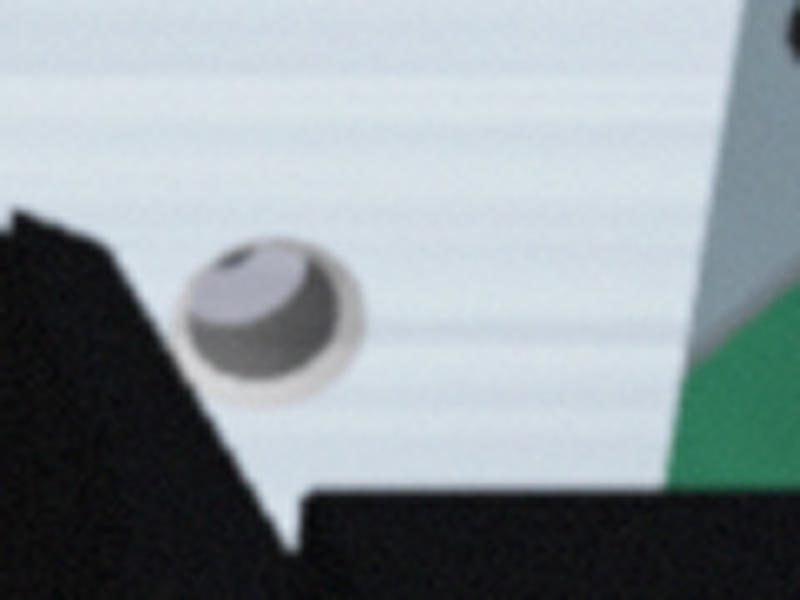

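```bash
python3 - <<'E'
from h import *
import cv2
a=cv2.imread("pics/m5.png")
p,R=ee()
yaw=np.radians(-124.2); S=T(np.array([.5158,-.2341,.07]),Rz(yaw))
B=np.eye(4);B[:3,:3]=G;B[:3,3]=[-.0003,-.0005,.0143]
Pl=T(p,R)@np.linalg.inv(B)
th=np.linspace(0,6.2832,100)
def c(M,z,r,col):
    X=np.c_[r*np.cos(th),.045+r*np.sin(th),z+0*th]@M[:3,:3].T+M[:3,3]
    u=(proj("wrist",X,(p,R))-[340,225]+.5)*6.667-.5
    cv2.polylines(a,[u.round().astype(int)],True,col,1)
c(Pl,.010,.0055,(0,0,255));c(Pl,0,.0055,(0,200,255))
c(S,.016,.002,(255,0,0));c(S,.011,.004,(255,0,255));c(S,0,.004,(0,120,0))
cv2.imwrite("pics/m5o.png",a[150:450,:550])
E
```

```text
(no output)
```

View pics/m5o.png

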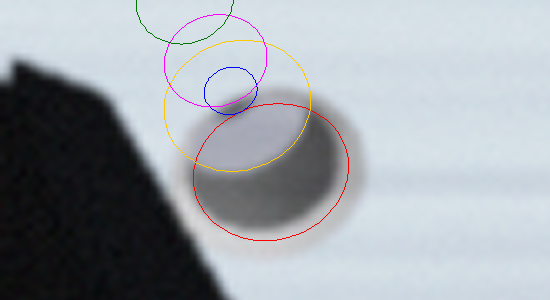

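```bash
python3 -m crank '[[[2,0,0],[0,0,0],20],[[2.5,0,0],[0,0,0],20],[[2.5,0,0],[0,0,0],20],[[2.5,0,0],[0,0,0],20],[[2.5,0,0],[0,0,0],20],[[2,0,0],[0,0,0],20],[[0,0,0],[0,0,0],20],[[0,0,0],[0,0,0],20]]'
python3 pl.py
```

```text
time_s: 14.65
ee_pos: [0.5155, -0.2336, 0.0885]
tcp_rot: [1.635, 0.864, -1.635]
ft_force: [0.2, 0.3, -5.2]
finger_gap: 0.41
plate in seat mm [ 0.06 -0.06  4.17] rot deg [-0.02  0.01 -0.09]
N 1 shift [4.2, 0.1, -0.1] 4.2 turn [-0.09, -0.01, 0.02] 0.09
[[0.516, -0.234, 0.084]]
[ 0.2  0.3 -5.2] [-0.06 -0.05  0.03] 0.40950786823240903 [-0.    -0.002 -0.002 -0.001 -0.     0.   ] 14.65
```

Pin is in as well. Down to contact.

```bash
python3 -m crank '[[[1.2,0,0],[0,0,0],20],[[1.2,0,0],[0,0,0],20],[[0.8,0,0],[0,0,0],20],[[0,0,0],[0,0,0],20]]'
python3 pl.py
```

```text
time_s: 15.05
ee_pos: [0.5154, -0.2335, 0.0851]
tcp_rot: [1.635, 0.865, -1.635]
ft_force: [0.0, -1.0, -6.4]
finger_gap: 0.404
plate in seat mm [ 0.05 -0.18  0.81] rot deg [-0.03  0.01 -0.09]
N 1 shift [0.8, 0.2, -0.1] 0.8 turn [-0.09, -0.01, 0.03] 0.09
[[0.516, -0.234, 0.084]]
[ 0.  -1.  -6.4] [-0.09 -0.08 -0.  ] 0.4042830926405835 [-0.001 -0.002 -0.004  0.001  0.002  0.   ] 15.05
```

```bash
python3 -m crank '[[[0.5,0,0],[0,0,0],20],[[0.3,0,0],[0,0,0],20],[[0,0,0],[0,0,0],20]]'
python3 pl.py
```

```text
time_s: 15.35
ee_pos: [0.5154, -0.2335, 0.0844]
tcp_rot: [1.635, 0.865, -1.635]
ft_force: [0.6, -0.2, -5.2]
finger_gap: 0.404
plate in seat mm [ 0.05 -0.13  0.1 ] rot deg [-0.03  0.01 -0.09]
N 1 shift [0.1, 0.1, -0.1] 0.2 turn [-0.09, -0.01, 0.03] 0.09
[[0.516, -0.234, 0.084]]
[ 0.6 -0.2 -5.2] [-0.02 -0.06  0.02] 0.40426219567301014 [-0.     0.001  0.001 -0.003  0.001  0.   ] 15.35
```

```bash
python3 -m crank '[[[0.5,0,0],[0,0,0],20],[[0.5,0,0],[0,0,0],20],[[0,0,0],[0,0,0],20]]'
python3 pl.py
```

```text
time_s: 15.65
ee_pos: [0.5155, -0.2336, 0.0839]
tcp_rot: [1.635, 0.864, -1.635]
ft_force: [-1.7, 1.5, 0.4]
finger_gap: 0.406
plate in seat mm [ 0.   -0.02 -0.38] rot deg [-0.    0.01 -0.08]
N 1 shift [-0.4, 0.0, -0.0] 0.4 turn [-0.08, -0.01, 0.0] 0.08
[[0.516, -0.234, 0.084]]
[-1.7  1.5  0.4] [ 0.23  0.44 -0.02] 0.40605620375865004 [ 0.001 -0.     0.001  0.002 -0.002 -0.001] 15.65
```

```bash
python3 -m crank '[[[0,0,0],[0,0,0],60],[[0,0,0],[0,0,0],60],[[0,0,0],[0,0,0],60],[[0,0,0],[0,0,0],60],[[0,0,0],[0,0,0],60],[[0,0,0],[0,0,0],60],[[0,0,0],[0,0,0],60],[[-2,0,0],[0,0,0],60],[[-6,0,0],[0,0,0],60],[[-12,0,0],[0,0,0],60],[[-12,0,0],[0,0,0],60],[[-12,0,0],[0,0,0],60],[[-20,0,0],[0,0,0],60],[[-25,0,0],[0,0,0],60],[[-25,0,0],[0,0,0],60],[[-25,0,0],[0,0,0],60],[[-15,0,0],[0,0,0],60],[[0,0,0],[0,0,0],60],[[0,0,0],[0,0,0],60],[[0,0,0],[0,0,0],60]]'
python3 pl.py
python3 - <<'E'
from h import *
import cv2
p,R=ee();np.savez("w6.npz",p=p,R=R)
cv2.imwrite("pics/w6.png",grab_frame("wrist"));s=grab_frame("scene")
cv2.imwrite("pics/s6.png",cv2.resize(s[85:205,115:275],(800,600),interpolation=cv2.INTER_CUBIC))
E
```

```text
time_s: 17.65
ee_pos: [0.5151, -0.2334, 0.2365]
tcp_rot: [1.635, 0.866, -1.636]
ft_force: [0.8, -0.2, 0.0]
finger_gap: 0.682
plate in seat mm [ 9.0000e-02 -4.6000e-01  1.5223e+02] rot deg [-0.12  0.01 -0.09]
N 1 shift [152.2, 0.7, -0.1] 152.2 turn [-0.09, -0.01, 0.12] 0.15
[[0.516, -0.234, 0.084]]
[ 0.8 -0.2  0. ] [-0.05 -0.03  0.04] 0.6818657942756011 [ 0.001  0.003 -0.003  0.002  0.003  0.001] 17.65
```

View pics/w6.png

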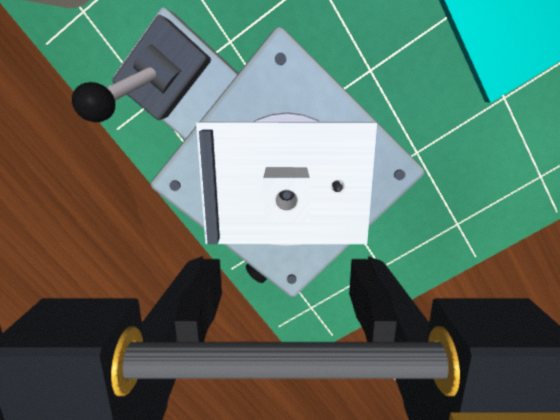

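View pics/s6.png

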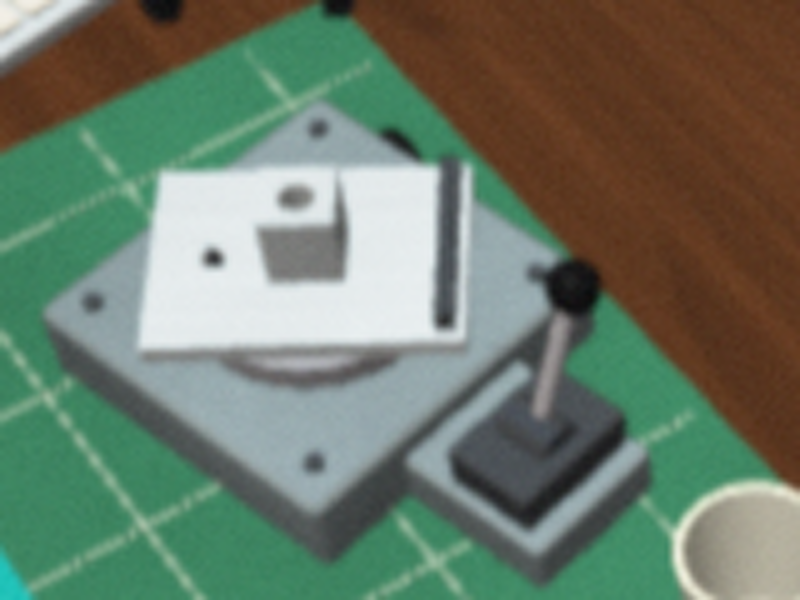

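```bash
cat > fit6.py <<'E'
from h import *
d=np.load("w6.npz");w6=(d["p"],d["R"]);d=np.load("w1.npz");w1=(d["p"],d["R"])
f=210/np.tan(np.radians(CI["wrist"]["fovy"]/2))
def back(u,z,Rt):
    c=CI["wrist"];v=np.array([(u[0]-c["cx"])/f,(u[1]-c["cy"])/f,1]);Tt=c["T_tool_cam"]
    o=Rt[0]+Rt[1]@Tt[:3,3];v=Rt[1]@Tt[:3,:3]@v;return o+v*(z-o[2])/v[2]
b=[back((108.5,101.5),.132,w1),back((93.5,102),.132,w6)];print(b)
a=np.radians(13.7);mx=np.array([np.cos(a),np.sin(a),0]);my=np.array([-np.sin(a),np.cos(a),0])
for q in b: print("in machine", (q-[.5158,-.2341,0])@mx,(q-[.5158,-.2341,0])@my)
# plate check
yaw=np.radians(-124.2)
for X,n in (((0,0,.05),"bore"),((0,.045,.01),"hole"),((-.055,-.075,.01),"c1"),((-.055,.075,.01),"c2"),((.055,.075,.01),"c3"),((.055,-.075,.01),"c4")):
    print(n,proj("wrist",np.array([.5158,-.2341,.07])+Rz(yaw)@X,w6).round(1))
h=np.array([.5158,-.2341,0])+.145*my
T0=T(*ee())
for z,N in((.20,14),): rows(T0,T(h-.09*mx+[0,0,z],downR(13.7-90)),N)
print(h,h-.09*mx,h+.012*mx)
E
python3 fit6.py
```

```text
[array([ 0.44974741, -0.100041  ,  0.132     ]), array([ 0.44955865, -0.10017933,  0.132     ])]
in machine -0.0324230541031743 0.14588867309483963
in machine -0.03263919998486241 0.14579898786988368
bore [[286.1 200.1]]
hole [[337.3 186.2]]
c1 [[195.7 122.3]]
c2 [[376.6 122.1]]
c3 [[366.9 243.3]]
c4 [[205.4 243.3]]
N 14 shift [2.6, -12.2, 2.0] 12.7 turn [3.0, 0.0, 0.01] 3.0
[[0.504, -0.228, 0.234], [0.482, -0.216, 0.229], [0.462, -0.202, 0.224], [0.444, -0.185, 0.218], [0.427, -0.167, 0.213], [0.412, -0.147, 0.208], [0.399, -0.126, 0.203]]
[ 0.48145847 -0.09322538  0.        ] [ 0.39401905 -0.11454081  0.        ] [ 0.49311706 -0.09038332  0.        ]
```

```bash
python3 -m crank '[[[2.6,-12,2],[3,0,0],0],[[2.6,-12,2],[3,0,0],0],[[2.6,-12,2],[3,0,0],0],[[2.6,-12,2],[3,0,0],0],[[2.6,-12,2],[3,0,0],0],[[2.6,-12,2],[3,0,0],0],[[2.6,-12,2],[3,0,0],0],[[2.6,-12,2],[3,0,0],0],[[2.6,-12,2],[3,0,0],0],[[2.6,-12,2],[3,0,0],0],[[2.6,-12,2],[3,0,0],0],[[2.6,-12,2],[3,0,0],0],[[2.6,-12,2],[3,0,0],0],[[2.6,-12,2],[3,0,0],0],[[0,0,0],[0,0,0],0],[[0,0,0],[0,0,0],0]]'
cat > mm.py <<'E'
from h import *
a=np.radians(13.7);mx=np.array([np.cos(a),np.sin(a),0]);my=np.array([-np.sin(a),np.cos(a),0])
p,R=ee();q=p-[.5158,-.2341,0]
print("TCP in machine mm x,y,z",(q@mx*1e3).round(1),(q@my*1e3).round(1),(p[2]*1e3).round(1))
print("rot err",Ro.from_matrix(downR(13.7-90).T@R).as_rotvec(degrees=True).round(2),env.sense()["ft_force"].round(1),env.sense()["finger_gap"],env.sense()["time_s"])
E
python3 mm.py
```

```text
time_s: 19.35
ee_pos: [0.3965, -0.1174, 0.2011]
tcp_rot: [2.093, 0.254, -2.094]
ft_force: [0.1, 1.0, 0.5]
finger_gap: 0.007
TCP in machine mm x,y,z -88.3 141.6 201.1
rot err [-0.11 -0.01 -0.02] [0.1 1.  0.5] 0.007229973140044651 19.35
```

```bash
python3 -m crank '[[[8,0,0],[0,0,0],0],[[15,-1,0],[0,0,0],0],[[15,-1,0],[0,0,0],0],[[15,-1,0],[0,0,0],0],[[15,-1,0],[0,0,0],0],[[9,0,0],[0,0,0],0],[[3,0,0],[0,0,0],0],[[0,0,0],[0,0,0],0],[[0,0,0],[0,0,0],0]]'
python3 mm.py
python3 - <<'E'
from h import *
import cv2
cv2.imwrite("pics/w7.png",grab_frame("wrist"))
E
```

```text
time_s: 20.25
ee_pos: [0.3956, -0.1136, 0.1215]
tcp_rot: [2.095, 0.252, -2.094]
ft_force: [0.6, -0.0, -0.0]
finger_gap: 0.01
TCP in machine mm x,y,z -88.2 145.6 121.5
rot err [-0.02  0.02  0.01] [ 0.6 -0.  -0. ] 0.010250607083002579 20.25
```

View pics/w7.png

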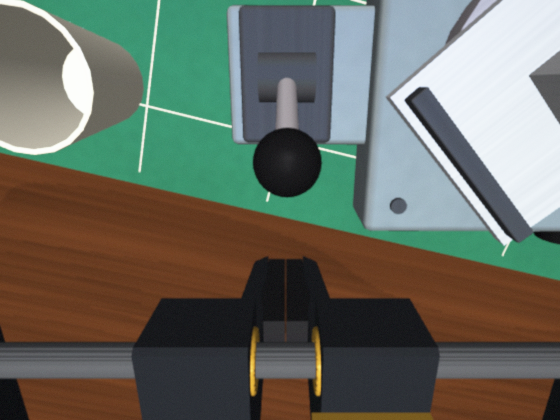

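```bash
python3 -m crank '[[[0,0,-6],[0,0,0],0],[[0,0,-8],[0,0,0],0],[[0,0,-8],[0,0,0],0],[[0,0,-7],[0,0,0],0],[[0,0,-6],[0,0,0],0],[[0,0,-6],[0,0,0],0],[[0,0,-6],[0,0,0],0],[[0,0,-6],[0,0,0],0],[[0,0,-6],[0,0,0],0],[[0,0,-6],[0,0,0],0],[[0,0,-6],[0,0,0],0],[[0,0,-6],[0,0,0],0],[[0,0,-6],[0,0,0],0],[[0,0,-4],[0,0,0],0],[[0,0,0],[0,0,0],0],[[0,0,0],[0,0,0],0]]'
python3 mm.py
python3 - <<'E'
from h import *
import cv2
p,R=ee();np.savez("w8.npz",p=p,R=R)
cv2.imwrite("pics/w8.png",grab_frame("wrist"))
E
```

```text
time_s: 21.9
ee_pos: [0.4799, -0.0926, 0.121]
tcp_rot: [2.094, 0.252, -2.095]
ft_force: [-1.0, -0.5, 0.2]
finger_gap: 0.006
TCP in machine mm x,y,z -1.4 146.0 121.0
rot err [-0.01 -0.01 -0.03] [-1.  -0.5  0.2] 0.005795899909326588 21.9
```

View pics/w8.png

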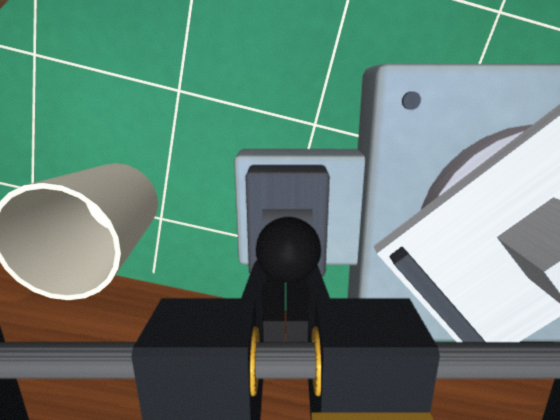

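```bash
python3 -m crank '[[[0,0,-4],[0,0,0],0],[[0,0,-4],[0,0,0],0],[[0,0,-4],[0,0,0],0],[[0,0,-2],[0,0,0],0],[[0,0,0],[0,0,0],0]]'
python3 mm.py
python3 - <<'E'
exec(open('mm.py').read())
import cv2
im=grab_frame("wrist");cv2.imwrite("pics/w9.png",im)
cv2.imwrite("pics/w9z.png",cv2.resize(im[120:340,200:380],None,fx=2.7,fy=2.7))
def back(u,z):
    f=210/np.tan(np.radians(CI["wrist"]["fovy"]/2));c=CI["wrist"];v=np.array([(u[0]-c["cx"])/f,(u[1]-c["cy"])/f,1]);Tt=c["T_tool_cam"]
    o=p+R@Tt[:3,3];v=R@Tt[:3,:3]@v;return o+v*(z-o[2])/v[2]
m=cv2.inRange(im,(0,0,0),(45,45,45)); print([ (np.array([(back((288,v),z)-[.5158,-.2341,0])@mx for z in (.132,.138)])*1e3).round(1) for v in (240,245,250,255)])
E
```

```text
time_s: 22.45
ee_pos: [0.4938, -0.0893, 0.1211]
tcp_rot: [2.094, 0.252, -2.094]
ft_force: [0.1, -0.5, -0.6]
finger_gap: 0.006
TCP in machine mm x,y,z 12.9 145.9 121.1
rot err [-0.03  0.   -0.02] [ 0.1 -0.5 -0.6] 0.006404093726095598 22.45
TCP in machine mm x,y,z 12.9 145.9 121.1
rot err [-0.03  0.   -0.02] [ 0.1 -0.5 -0.6] 0.006404093726095598 22.45
[array([36.8, 39.5]), array([34.5, 37.3]), array([32.2, 35.1]), array([29.9, 32.9])]
```

View pics/w9z.png

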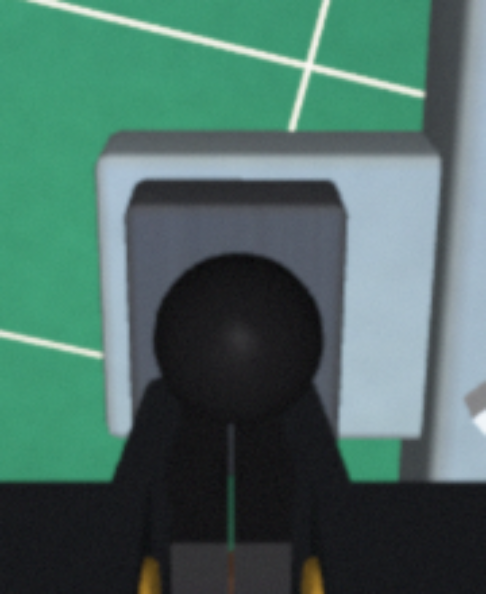

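```bash
python3 -m crank '[[[0,0,-2],[0,0,0],0],[[0,0,-2],[0,0,0],0],[[0,0,-1.5],[0,0,0],0],[[0,0,0],[0,0,0],0]]'
python3 mm.py
```

```text
time_s: 22.9
ee_pos: [0.4975, -0.0883, 0.1209]
tcp_rot: [2.09, 0.253, -2.099]
ft_force: [-10.3, -3.4, 3.6]
finger_gap: 0.003
TCP in machine mm x,y,z 16.7 146.0 120.9
rot err [-0.04 -0.25 -0.06] [-10.3  -3.4   3.6] 0.00329974044125786 22.9
```

```bash
python3 -m crank '[[[0,0,-1.5],[0,0,0],0],[[0,0,0],[0,0,0],0]]'
python3 mm.py
```

```text
time_s: 23.1
ee_pos: [0.4978, -0.0882, 0.1208]
tcp_rot: [2.086, 0.253, -2.102]
ft_force: [-18.0, -5.6, 7.8]
finger_gap: 0.004
TCP in machine mm x,y,z 17.0 146.0 120.8
rot err [-0.05 -0.44 -0.09] [-18.   -5.6   7.8] 0.0041714710598438065 23.1
```

```bash
python3 -m crank '[[[0,0,-1],[0,0,0],0],[[0,0,0],[0,0,0],0]]'
python3 mm.py
```

```text
time_s: 23.3
ee_pos: [0.4979, -0.0882, 0.1208]
tcp_rot: [2.084, 0.253, -2.105]
ft_force: [-23.3, -6.7, 10.0]
finger_gap: 0.006
TCP in machine mm x,y,z 17.2 146.0 120.8
rot err [-0.05 -0.56 -0.11] [-23.3  -6.7  10. ] 0.00611281393998652 23.3
```

Lever is hard on its end stop. Back off along −x, then up, and look.

```bash
python3 -m crank '[[[0,0,3],[0,0,0],0],[[0,0,6],[0,0,0],0],[[0,0,12],[0,0,0],0],[[0,0,20],[0,0,0],0],[[0,0,25],[0,0,0],0],[[0,0,25],[0,0,0],0],[[-5,0,15],[0,0,0],0],[[-20,0,0],[0,0,0],0],[[-25,0,0],[0,0,0],0],[[-25,0,0],[0,0,0],0],[[-15,0,0],[0,0,0],0],[[0,0,0],[0,0,0],0],[[0,0,0],[0,0,0],0],[[0,0,0],[0,0,0],0]]'
python3 mm.py
python3 - <<'E'
exec(open('mm.py').read())
import cv2
w=grab_frame("wrist");s=grab_frame("scene");t=grab_frame("top")
cv2.imwrite("pics/w10.png",w);cv2.imwrite("pics/t10.png",t)
cv2.imwrite("pics/s10.png",s)
cv2.imwrite("pics/s10z.png",cv2.resize(s[90:290,110:310],(600,600),interpolation=cv2.INTER_CUBIC))
def back(n,u,z):
    c=CI[n];f=210/np.tan(np.radians(c["fovy"]/2));d=c["R"].T@np.array([(u[0]-c["cx"])/f,(u[1]-c["cy"])/f,1]);o=-c["R"].T@c["t"]
    return o+d*(z-o[2])/d[2]
m=(s.max(2)<40).astype(np.uint8)
E
```

```text
time_s: 24.7
ee_pos: [0.398, -0.1124, 0.2102]
tcp_rot: [2.093, 0.253, -2.096]
ft_force: [0.8, -0.0, -0.1]
finger_gap: 0.003
TCP in machine mm x,y,z -85.7 146.1 210.2
rot err [-0.02 -0.07 -0.09] [ 0.8 -0.  -0.1] 0.0027368885500151647 24.7
TCP in machine mm x,y,z -85.7 146.1 210.2
rot err [-0.02 -0.07 -0.09] [ 0.8 -0.  -0.1] 0.0027368885500151647 24.7
```

View pics/w10.png

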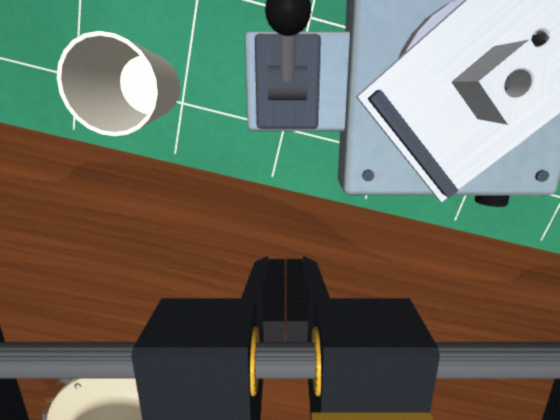

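View pics/s10z.png

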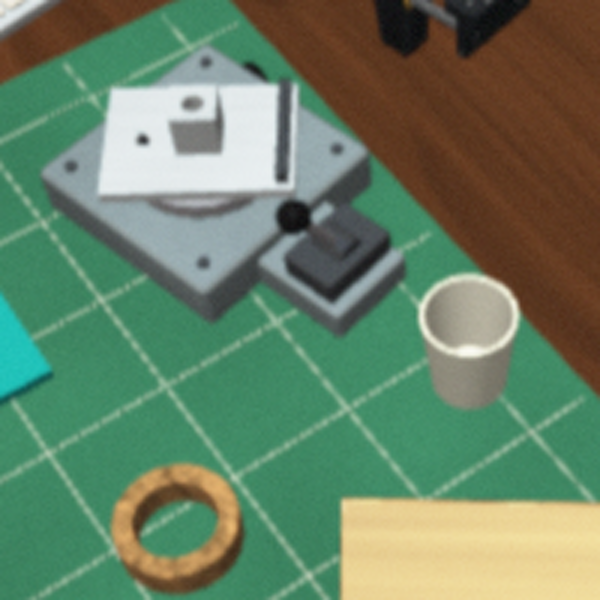

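```bash
python3 - <<'E'
exec(open('mm.py').read())
def back(n,u,z):
    c=CI[n];f=210/np.tan(np.radians(c["fovy"]/2));d=c["R"].T@np.array([(u[0]-c["cx"])/f,(u[1]-c["cy"])/f,1]);o=-c["R"].T@c["t"]
    return o+d*(z-o[2])/d[2]
b=back("scene",(207.7,161.7),.132)-[.5158,-.2341,0];print("ball mm",b@mx*1e3,b@my*1e3)
yaw=np.radians(-124.2)
for X in((0,0,.05),(0,.045,.01),(.055,.075,.01),(-.055,.075,.01),(.055,-.075,.01),(-.055,-.075,.01)):
    u=proj("scene",np.array([.5158,-.2341,.07])+Rz(yaw)@X)[0];print(((u-[110,90]+.5)*3).round(0))
print(ticket.sign_off())
E
```

```text
TCP in machine mm x,y,z -85.6 146.0 210.4
rot err [-0.01 -0.06 -0.07] [ 0.4 -0.   0.3] 0.005331003483639457 24.85
ball mm 37.312603644715715 143.88079263816687
[193. 104.]
[144. 141.]
[112.  90.]
[ 99. 196.]
[298.  85.]
[295. 190.]
the job is handed in; nothing more can be done
None
```

I lifted the plate off the stand by its boss, levelled it, and set it down over the spindle and pin. I then let go and pushed the clamp lever over to its end stop with closed fingers, backed off, and handed the job in at about 24.9 s. No verdict is reported, so what follows rests on my own checks.

- **Plate:** Before I let go, the weight moved from the gripper to the platter. The wrist reading was 0.4 N, against about 6 N while carrying. From the arm pose and my camera fits, the plate was within about 0.4 mm of the seat. The last scene picture shows the bore, hole and plate corners within about 1 px of where a seated plate should appear.
- **Lever:** The push force climbed to about 26 N with hardly any more movement, so the lever was on its stop. After I backed off, the ball stayed on the +x side and I measured it at x +37 mm, y +144 mm. The nominal end position is +38 mm and +145 mm.
- **Disagreement:** Before the throw, my cameras put the ball at x −32.5 mm where the description implies −38 mm. That is a few millimetres of measuring error, probably in the machine's position or angle, and did not affect the push.
- **Cup and tape roll:** Both stand upright and look unmoved in the pictures. I did not re-measure their positions. The look-alike plates were not touched.

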